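Raise the food-set lamp to its second stop and hold it for the frame

ROBOT

A 6-joint arm with a two-finger parallel gripper is mounted at the origin on the work surface. World frame = base frame: x ahead of the robot, y to its left, z up, the work surface at z = 0. Lengths are in m, angles in rad, forces in N, time in s.
With the tool pointing down it reaches from about 0.35 to 0.85 m from the base axis. Payload 8.1 kg.
Tool frame: the origin (TCP) lies at the centre of the arm's flange, where the gripper is bolted on; the fingertips stand 186 mm ahead of it and the grasp point (between the pads) lies 167 mm ahead of it; z points along the fingers, y is the line along which they close (so a half turn about z gives the same grasp; the last joint's range is limited). The gripper opens to 93 mm and grips with 3 to 60 N. Pads are 15 mm wide; open, the fingers measure 128 mm over their backs; the gripper's body (75 mm by 188 mm) begins 65 mm behind the grasp point.
Start: joints at [1.151, 0.13, 1.488, -0, 1.523, -0.085], TCP at [0.197, 0.567, 0.405] pointing down, gripper open.
Joint ranges: [-2.96, 2.96], [-0.89, 2.26], [0.02, 2.5], [-1.34, 4.48], [0, 2.73], [-2.66, 2.66]. Speed limits (rad/s): [2.39, 2.39, 2.79, 3.14, 3.14, 3.14].

INTERFACE

Orientations are given as a rotation vector (axis times angle).
In Python, from plant import robot gives the robot as it stands.
- The arm moves only by the tool apply_moves, never from a script. Its argument "series" is a list of rows, each a list of 2 entries, a list of its own where there are three numbers: the shift along the tool's x, y, z in mm, then the turn, a rotation vector about the tool's x, y, z in rad. A call has 1 to 12 rows; each row shifts and turns the commanded pose from where the row before left it, along the tool's axes as they then stand; what a row does not reach is not made up. A row lasts 1/12 s, in which the tool goes at most 41.7 mm and 7.16 degrees, less where a joint would pass 70% of its speed; a pose out of reach is approached as far as the arm can. A call is refused whole if a number of a shift passes 41.7 or a number of a turn 0.125, either way. A call with a gripper value outside its range is refused whole. "claw" is the opening, from 0 (shut) to 1 (fully open), set as the call begins (left out, the last holds). The fingers move at their own pace and stop on an object; "newtons" is the grip in N (left out, the last holds). Time passes only in rows, so rows that do not move let the fingers close. It gives the time, the measured TCP pose, the force, the opening and the grip force at its end, in the units of the state.
- robot.read_state(): the state, without advancing time (a new reading comes with each control period).
- robot.read_camera(name): name is "side" or "top"; returns (picture, depth): 384x512x3 uint8, blue, green, red; 384x512 float32, m along the optical axis (not along the pixel's ray), 0 where there is no reading.
- robot.calibration(name): a dict with "fx", "fy", "cx", "cy" (pixels), "extrinsics" (4x4, takes a point from world to camera coordinates). Camera axes: x right, y down, z forward; pixel columns grow to the right and rows downward; lengths in m; the calibration is good to about 2 mm. A picture is of the moment at which its call begins. calibration takes no time and is no camera call.
- robot.close_job(): hands the job in; it is judged then, once.
The state is a dict: "t": time; "q": joint angles; "dq": joint speeds; "joint_torque": joint torques, N m; "tool_pos": TCP position; "orientation": TCP orientation; "force": force on the tool from outside, world axes, zero at the start; "wrist_torque": the same for the moment, N m; "opening": finger opening in m; "gripper_force": force on a finger pad.
Only numpy, scipy, OpenCV 4.12 (cv2) and the standard library are available. Lean on these libraries where they do the work, as an engineer would, in place of code of your own. Each camera call takes 0.05 s, during which the arm holds its last target. There are 200 camera calls.

TASK

The lamp beside the soup bowl has to light the dish from higher up: first turn its dimmer clockwise as far as it goes, to full brightness. Then squeeze in the orange thumb button on the lamp's grip, pull the mast up past its first stop to the second stop, the very top of its travel, and finish holding the grip there with the button still squeezed, because nothing else keeps the lamp up at that height. Leave the bowls, chopsticks, spoon, brush and vase where they are.

Things in the scene. Friction and masses are not known exactly. Their poses are not given: they have to be found in the camera images.
- lamp: Table-top photo lamp, fixed. Origin: on the table top, on the axis of its upright mast. Steel base plate 110 (lamp x) by 300 (y) by 14 mm, y -225 to +75 mm. Black dimmer box 100 (x) by 95 (y) mm centred at y -170 mm, top at z 50 mm. Fixed grey outer tube of diameter 26 mm on the origin; its black collar, diameter 35 mm, ends at z 150 mm.
- lamp_head (a point): Underside centre of the round lamp head, diameter 114 mm, 30 mm thick, 180 mm from the mast axis along the lamp's +y; z 136 mm with the mast down. A round bar 12 mm thick (z 165 mm with the mast down) joins it to the mast. It rises with the mast.
- dimmer_grip (a point): Black dimmer knob: grasp point on its vertical axis, 87 mm above the table, at lamp x 0, y -170 mm. An upright bar 40 mm long and 14 mm thick, from its round skirt (diameter 42 mm, top z 64 mm) up to z 94 mm. The frame's x lies along the bar, a white line on top at the -x end; pinch across the thickness, along the frame's y. Below it a round plate of diameter 66 mm, top z 56 mm.
- dimmer (a joint): Dimmer angle in rad, growing clockwise seen from above: 0 = lowest, 4.712 (270 degrees) = hard end stop, full brightness. At value q the white pointer points, in the lamp's frame, at 135 degrees minus q (anticlockwise from lamp +x); the full mark is the orange one on the box. Starts 0.8 to 2.1 rad short of full. Friction about 0.03 N m; it stays where it is left.
- lamp_top: The sliding part: mast, arm, head and grip. Origin on the mast axis at z 152 mm with the mast down, axes as the lamp's. On top is the black rubber grip, 34 mm along the lamp's x, 26 mm along its y, 52 mm tall, z 178 to 230 mm with the mast down, its top free for an approach from above. Just below it is the arm clamp, 26 mm (x) by 32 mm (y).
- grip_mid (a point): Centre of the grip, 26 mm above its underside: z 204 mm with the mast down, 304 mm at the second stop. Pinched here along the lamp's x, one finger bears on the thumb button and the other on the plain back of the grip.
- thumb_face (a point): Centre of the outer face of the orange thumb button, on the grip's side towards the lamp's +x, at the height of the grip's middle. Button 17 mm wide, 23 mm tall, standing 6 mm proud (23 mm from the mast axis): 40 mm over grip and button, 34 mm with the button flush.
- thumb (a joint): Thumb button travel in m: 0 = out, 0.006 = flush. A light spring: 0.6 N at first, 1.6 N when flush. Pressed more than 4 mm it withdraws the mast's catch; let go, it springs out and the catch drops into the next notch it meets.
- mast (a joint): Height of the sliding mast in m: 0 = down (caught; the start), 0.049 = first stop (a notch, catches if the button is out), 0.100 = second stop, the hard end of travel. No notch there: head, mast and grip weigh 0.5 to 0.7 kg, the slide drags with 1.5 N plus 20 N per m/s, and let go they sink to the first stop. With the button out it cannot leave its notch. An orange ring comes out of the collar at each stop.
- soup_bowl: Black soup bowl with tofu and mushrooms, diameter 140 mm, 66 mm high, on a bamboo mat 3 mm thick under the lamp head. Origin: centre of its underside. Leave it.
- tofu_bowl: Wooden bowl of tofu cubes, diameter 104 mm, 55 mm high; origin centre of its underside. Leave it.
- shiitake_bowl: Wooden bowl of dried mushrooms, diameter 104 mm, 55 mm high; origin centre of its underside. Leave it.
- chopstick_a: Chopstick, 233 mm by 8 mm, along its x, lying on the bamboo mat; origin near its middle. Leave it.
- chopstick_b: The other chopstick, like the first. Leave it.
- spoon: Wooden spoon, 190 mm long, lying on the table along its x. Leave it.
- brush: Styling brush, 180 mm long, lying on the table along its x. Leave it.
- vase: Blue bud vase with a blossom twig, 200 mm high, base diameter 52 mm; origin centre of its underside. Leave it.

How it is judged:
On the way, in this order (a step that is already met when the one before it is completed fails the run):
1. the dimmer is turned clockwise to its end stop while the mast is still down (value of joint dimmer above 4.6 rad and value of joint mast below 0.02 m), for 0.2 s.
2. with the thumb button pressed, the mast is pulled above the first stop (value of joint thumb above 0.003 m and value of joint mast above 0.058 m), for 0.1 s.
At the end, for the whole second after the job is handed in: Mast still (under 0.02 m/s) within 6 mm of its second stop (above 0.094 m); fingers on the grip with more than 2 N, thumb button in by more than 3 mm; dimmer within 0.11 rad of full (above 4.60); each bowl, chopstick, spoon, brush and vase within 30 mm of its start (value of joint mast above 0.094 m and velocity of joint mast between -0.02 and 0.02 m/s and contact force between the fingers and lamp_top above 2 N and value of joint thumb above 0.003 m and value of joint dimmer above 4.6 rad and distance of each of soup_bowl, tofu_bowl, shiitake_bowl, chopstick_a, chopstick_b, spoon, brush, vase from where it was at the start of the episode below 0.03 m); the arm keeps its last pose, push and grip.
It fails at once if a bowl, a chopstick, the spoon, the brush or the vase is moved more than 30 mm (distance of any of soup_bowl, tofu_bowl, shiitake_bowl, chopstick_a, chopstick_b, spoon, brush, vase from where it was at the start of the episode above 0.03 m).
It also fails if it takes over 58 s, if anything falls off the work surface, if the arm or the gripper's body presses on something with over 40 N, if the wrist force passes 120 N, or if a joint passes its speed limit or range.

## Working session

There is one attempt and no reset: what is moved stays moved. The work goes in short steps, Python scripts to look and compute and a tool call to move; the robot and the scene stay as the last step left them, time stands still between calls to the robot, and variables do not carry over. Pictures are saved under pics/ and viewed, at most 10 in all, crops included, and the job is handed in when it is done.

Besides the shell and the picture viewer there is one more tool, called as name(argument=value, ...) on one line, values as JSON. apply_moves: Moves the arm, as the interface text tells. Its arguments: {"type":"object","properties":{"series":{"type":"array"},"claw":{"type":"number"},"newtons":{"type":"number"}},"required":["series"]}

```bash
mkdir -p pics; ls; python3 - <<'E'
from plant import robot
import cv2,numpy as np
for n in("side","top"):
    p,d=robot.read_camera(n); cv2.imwrite(f"pics/{n}0.png",p); np.save(f"{n}0.npy",d)
    c=robot.calibration(n); print(n,c)
print(robot.read_state())
E
```

```text
pics
side {'fx': 458.4389424057846, 'fy': 458.4389424057846, 'cx': 255.6725709674802, 'cy': 190.0388815801614, 'extrinsics': array([[ 0.74328019, -0.66891504,  0.00933958, -0.31536864],
       [-0.40192391, -0.4576802 , -0.79308638,  0.31296322],
       [ 0.53478194,  0.5857316 , -0.60903757,  1.54063072],
       [ 0.        ,  0.        ,  0.        ,  1.        ]])}
top {'fx': 373.8051373332751, 'fy': 373.8051373332751, 'cx': 258.01052880963505, 'cy': 185.29025491755058, 'extrinsics': array([[-0.00228142, -0.99994905, -0.00983342,  0.06492009],
       [-0.99609545,  0.00314025, -0.08822698,  0.48900776],
       [ 0.08825336,  0.00959374, -0.99605186,  1.18797234],
       [ 0.        ,  0.        ,  0.        ,  1.        ]])}
{'t': 0.1, 'q': array([ 1.15060752e+00,  1.31084792e-01,  1.48915765e+00,  1.38946701e-05,
        1.52299913e+00, -8.54334730e-02]), 'dq': array([ 8.62022825e-04, -2.10837927e-03, -2.66124972e-03,  7.85697076e-05,
       -5.55805412e-04, -1.90915055e-03]), 'joint_torque': array([ 6.43615131e-04, -5.61335421e+01, -4.93100166e+01,  7.69890659e-02,
        2.89891823e-02,  3.30309126e-05]), 'tool_pos': array([0.19703546, 0.56651086, 0.40379959]), 'orientation': array([-5.23310590e-01, -3.09726791e+00,  2.50198833e-03]), 'force': array([-0.81343377, -0.38804242,  0.51185529]), 'wrist_torque': array([0.05631685, 0.03272725, 0.06499667]), 'gripper_force': 0.0, 'opening': 0.09325469506129255}
```

View pics/top0.png

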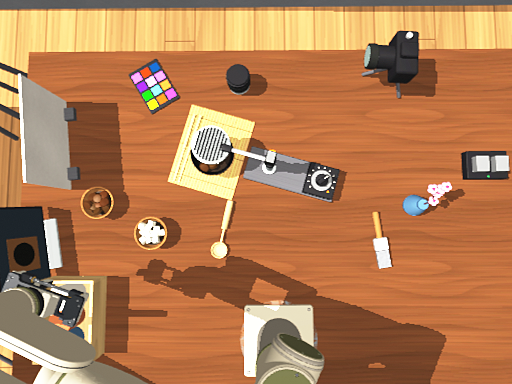

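View pics/side0.png

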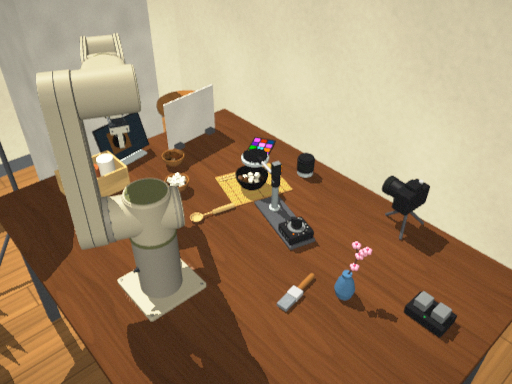

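The top view shows the lamp head at about (212,148), the mast and grip at (269,158) and the dimmer knob at (321,180). The side view shows the grip at (276,175) and the knob at (294,228). Next I'll take an enlarged crop with depth.

```bash
cat > h.py <<'E'
from plant import robot
import cv2,numpy as np
def ray(n,u,v):
    c=robot.calibration(n);E=c["extrinsics"];R=E[:3,:3]
    return -R.T@E[:3,3], R.T@np.array([(u-c["cx"])/c["fx"],(v-c["cy"])/c["fy"],1])
def onplane(n,u,v,z):
    o,d=ray(n,u,v); return o+d*(z-o[2])/d[2]
def pts(n,D):
    v,u=np.mgrid[:384,:512]; o,d=ray(n,0,0); c=robot.calibration(n);R=c["extrinsics"][:3,:3]
    r=np.stack([(u-c["cx"])/c["fx"],(v-c["cy"])/c["fy"],np.ones(u.shape)],-1)
    return o+(r*D[...,None])@R
def proj(n,P):
    c=robot.calibration(n);E=c["extrinsics"];q=E[:3,:3]@P+E[:3,3]
    return q[0]/q[2]*c["fx"]+c["cx"],q[1]/q[2]*c["fy"]+c["cy"]
E
python3 - <<'E'
from h import *
p=cv2.imread("pics/top0.png");s=cv2.imread("pics/side0.png")
a=cv2.resize(p[120:210,180:350],None,fx=4.6,fy=4.6,interpolation=2)[:, :790]
b=cv2.resize(s[150:255,230:330],None,fx=4,fy=4,interpolation=2)
cv2.imwrite("pics/a.png",a);cv2.imwrite("pics/b.png",b)
for n in("top","side"):
    P=pts(n,np.load(n+"0.npy")); z=P[...,2]; X=P[...,0];Y=P[...,1]
    reg=(X>.35)&(X<.75)&(Y<.2)&(Y>-.25)
    for nm,lo,hi in(("grip top",.222,.24),("knob top",.086,.1),("box",.045,.053),("plate",.010,.018),("head",.155,.175)):
        m=reg&(z>lo)&(z<hi); 
        if m.sum()>3:
            q=np.c_[X[m],Y[m]].astype(np.float32); print(n,nm,m.sum(),q.mean(0),np.median(q,0),cv2.minAreaRect(q),z[m].mean())
E
```

```text
top grip top 117 [0.5474348  0.02689181] [0.54698807 0.02648899] ((0.5480121374130249, 0.026765473186969757), (0.025625916197896004, 0.03385656699538231), 74.18179321289062) 0.23117792952674332
top knob top 63 [ 0.50334406 -0.1254377 ] [ 0.501512  -0.1352095] ((0.5100580453872681, -0.05937509983778), (0.1878138780593872, 0.03285098075866699), 83.60539245605469) 0.0933483010511755
top box 589 [ 0.5031831  -0.12477945] [ 0.5033912  -0.13069148] ((0.5341854691505432, 0.004052579402923584), (0.3882646858692169, 0.10294298082590103), 77.10044860839844) 0.0494258260353424
top plate 1691 [0.5252914 0.0035251] [ 0.5293908  -0.00861488] ((0.5259345173835754, -0.010922521352767944), (0.3785049617290497, 0.3528164327144623), 89.27913665771484) 0.014198247997272708
top head 506 [0.5859301  0.15021002] [0.57759476 0.16865668] ((0.5917481184005737, 0.10537385940551758), (0.19371119141578674, 0.10857518762350082), 86.82632446289062) 0.16448289313726594
side grip top 44 [0.54183054 0.02339844] [0.54180413 0.02262347] ((0.5429509878158569, 0.02168920822441578), (0.03021828457713127, 0.03223098814487457), 80.76168823242188) 0.22792599276618858
side knob top 54 [ 0.50957876 -0.089464  ] [ 0.50035894 -0.12929761] ((0.5142509937286377, -0.06029292941093445), (0.19182072579860687, 0.03614737093448639), 78.06934356689453) 0.09120527325575856
side box 325 [ 0.5089564  -0.07443069] [ 0.50359964 -0.13321067] ((0.5297622680664062, 0.015788331627845764), (0.4166805148124695, 0.1221357062458992), 74.0511245727539) 0.048798280373716675
side plate 591 [ 0.51079303 -0.00486157] [ 0.51783806 -0.00486266] ((0.5033023357391357, 0.0023095011711120605), (0.21703357994556427, 0.4070452153682709), 13.808633804321289) 0.013305627373512943
side head 231 [0.5757223  0.13424678] [0.57017493 0.15492703] ((0.5576730370521545, 0.11985404789447784), (0.22268076241016388, 0.09439458698034286), 63.221458435058594) 0.164191207480524
```

View pics/a.png

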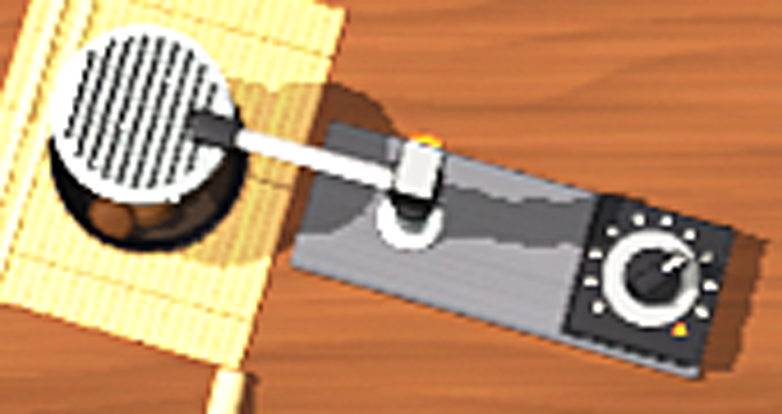

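View pics/b.png

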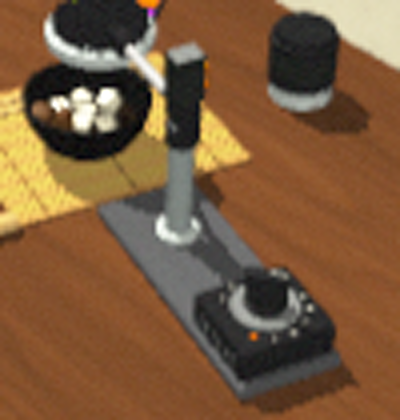

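The crops show the orange thumb button on the grip's far (+x world) side. The knob's white pointer goes up and to the right (crop 675,265), and the orange full mark is at (680,328). Next I'll measure the knob and the pointer angle.

```bash
cat >> h.py <<'E'
from scipy.spatial.transform import Rotation as Ro
def togo(target,yang):  # world target TCP, tool y world angle deg (tool down); shift mm & turn in tool axes
    s=robot.read_state();R=Ro.from_rotvec(s["orientation"]).as_matrix()
    y=np.array([np.cos(np.radians(yang)),np.sin(np.radians(yang)),0]);z=np.array([0,0,-1.]);T=np.c_[np.cross(y,z),y,z]
    print("t",s["t"],"pos",s["tool_pos"].round(4),"q",s["q"].round(2),"shift mm",(R.T@(np.array(target)-s["tool_pos"])*1e3).round(1),"turn",Ro.from_matrix(R.T@T).as_rotvec().round(3))
E
python3 - <<'E'
from h import *
p=cv2.imread("pics/top0.png");P=pts("top",np.load("top0.npy"));X,Y,Z=P[...,0],P[...,1],P[...,2]
loc=np.hypot(X-.501,Y+.137)<.1
hsv=cv2.cvtColor(p,cv2.COLOR_BGR2HSV)
k=(np.hypot(X-.501,Y+.137)<.05)&(Z>.083)&(Z<.105);q=np.c_[X[k],Y[k]].astype(np.float32)
print("knob bar",k.sum(),q.mean(0),cv2.minAreaRect(q))
b=loc&(Z>.042)&(Z<.060);q=np.c_[X[b],Y[b]].astype(np.float32);print("box",cv2.minAreaRect(q))
w=k&(hsv[...,1]<70)&(hsv[...,2]>150)
for v,u in np.argwhere(w):print("white",u,v,onplane("top",u,v,.094).round(4))
for n,f in(("top","top0"),("side","side0")):
    im=cv2.cvtColor(cv2.imread(f"pics/{f}.png"),cv2.COLOR_BGR2HSV)
    o=(im[...,0]>8)&(im[...,0]<25)&(im[...,1]>200)&(im[...,2]>190)
    Pn=pts(n,np.load(f+".npy"));o&=(np.hypot(Pn[...,0]-.52,Pn[...,1]+.05)<.15)
    for v,u in np.argwhere(o)[:30]:print(n,"orange",u,v,Pn[v,u].round(3))
togo([.501,-.137,.43],70.8)
E
```

```text
knob bar 60 [ 0.5009638  -0.13557324] ((0.5017160177230835, -0.1364154815673828), (0.013375931419432163, 0.03831087052822113), 36.508174896240234)
box ((0.5020983815193176, -0.1367677003145218), (0.09510081261396408, 0.10069917142391205), 74.00489807128906)
white 326 176 [ 0.5105 -0.1442  0.094 ]
white 327 176 [ 0.5105 -0.1472  0.094 ]
white 328 176 [ 0.5105 -0.1502  0.094 ]
white 324 177 [ 0.5075 -0.138   0.094 ]
white 325 177 [ 0.5075 -0.1411  0.094 ]
white 326 177 [ 0.5075 -0.1441  0.094 ]
white 327 177 [ 0.5075 -0.1471  0.094 ]
white 324 178 [ 0.5044 -0.138   0.094 ]
white 325 178 [ 0.5044 -0.141   0.094 ]
top orange 269 149 [0.611 0.027 0.004]
top orange 270 149 [ 0.612  0.024 -0.   ]
top orange 271 149 [0.612 0.02  0.002]
top orange 272 149 [0.612 0.017 0.   ]
top orange 274 150 [0.569 0.018 0.216]
side orange 293 233 [ 0.469 -0.154  0.048]
side orange 293 234 [ 0.463 -0.159  0.051]
t 0.1 pos [0.197  0.5665 0.4038] q [ 1.15  0.13  1.49  0.    1.52 -0.09] shift mm [-518.2 -564.6  -25.4] turn [-0.002 -0.     0.   ]
```

apply_moves(series=[[[-26,-28.2,-3],[0,0,0]],[[-26,-28.2,-3],[0,0,0]],[[-26,-28.2,-3],[0,0,0]],[[-26,-28.2,-3],[0,0,0]],[[-26,-28.2,-3],[0,0,0]],[[-26,-28.2,-3],[0,0,0]],[[-26,-28.2,-3],[0,0,0]],[[-26,-28.2,-3],[0,0,0]],[[-26,-28.2,-3],[0,0,0]],[[-26,-28.2,-3],[0,0,0]]], claw=1, newtons=20)

```text
t: 0.93
tool_pos: [0.3501, 0.2132, 0.4346]
orientation: [-0.523, -3.098, 0.0]
force: [1.5, -1.1, 1.0]
opening: 0.093
gripper_force: 0.0
```

apply_moves(series=[[[-26,-28.2,0],[0,0,0]],[[-26,-28.2,0],[0,0,0]],[[-26,-28.2,0],[0,0,0]],[[-26,-28.2,0],[0,0,0]],[[-26,-28.2,0],[0,0,0]],[[-26,-28.2,0],[0,0,0]],[[-26,-28.2,0],[0,0,0]],[[-26,-28.2,0],[0,0,0]],[[-26,-28.2,0],[0,0,0]],[[-26,-28.2,0],[0,0,0]]])

```text
t: 1.77
tool_pos: [0.5032, -0.1389, 0.4343]
orientation: [-0.524, -3.097, -0.0]
force: [0.2, 0.1, -0.1]
opening: 0.0932
gripper_force: 0.0
```

apply_moves(series=[[[0,0,0],[0,0,0.1]],[[0,0,0],[0,0,0.1]],[[0,0,0],[0,0,0.1]],[[0,0,0],[0,0,0.1]],[[0,0,0],[0,0,0.1]],[[0,0,0],[0,0,0.1]],[[0,0,0],[0,0,0]],[[0,0,0],[0,0,0]]])

```text
t: 2.43
tool_pos: [0.5029, -0.1368, 0.4343]
orientation: [-1.411, -2.806, 0.0]
force: [0.4, -0.6, 0.1]
opening: 0.0933
gripper_force: 0.0
```

```bash
python3 - <<'E'
from h import *
togo([.502,-.1366,.254],36.5)
E
```

```text
t 2.4333 pos [ 0.5029 -0.1368  0.4343] q [-0.36 -0.09  1.66 -0.    1.57 -1.  ] shift mm [  0.6  -0.5 180.3] turn [-0.    -0.001  0.002]
```

apply_moves(series=[[[0.6,-0.5,25],[0,0,0]],[[0,0,25],[0,0,0]],[[0,0,25],[0,0,0]],[[0,0,25],[0,0,0]],[[0,0,25],[0,0,0]],[[0,0,20],[0,0,0]],[[0,0,15],[0,0,0]],[[0,0,10],[0,0,0]],[[0,0,10],[0,0,0]],[[0,0,0],[0,0,0]],[[0,0,0],[0,0,0]]])

```text
t: 3.35
tool_pos: [0.5022, -0.1367, 0.2548]
orientation: [-1.414, -2.805, 0.0]
force: [0.1, 0.3, 0.3]
opening: 0.0925
gripper_force: 0.0
```

apply_moves(series=[[[0,0,0],[0,0,0]],[[0,0,0],[0,0,0]],[[0,0,0],[0,0,0]],[[0,0,0],[0,0,0]],[[0,0,0],[0,0,0]],[[0,0,0],[0,0,0]],[[0,0,0],[0,0,0]],[[0,0,0],[0,0,0]]], claw=0, newtons=20)

```text
t: 4.02
tool_pos: [0.5022, -0.1366, 0.2548]
orientation: [-1.415, -2.805, -0.0]
force: [0.2, -0.8, 0.3]
opening: 0.0443
gripper_force: 0.0
```

apply_moves(series=[[[0,0,0],[0,0,0]],[[0,0,0],[0,0,0]],[[0,0,0],[0,0,0]],[[0,0,0],[0,0,0]],[[0,0,0],[0,0,0]],[[0,0,0],[0,0,0]],[[0,0,0],[0,0,0]],[[0,0,0],[0,0,0]]])

```text
t: 4.68
tool_pos: [0.5023, -0.1366, 0.2548]
orientation: [1.415, 2.804, 0.0]
force: [1.1, 0.7, -1.6]
opening: 0.014
gripper_force: 19.9
```

apply_moves(series=[[[0,0,0],[0,0,0.1]],[[0,0,0],[0,0,0.1]],[[0,0,0],[0,0,0.1]],[[0,0,0],[0,0,0.1]],[[0,0,0],[0,0,0.1]],[[0,0,0],[0,0,0.1]],[[0,0,0],[0,0,0.1]],[[0,0,0],[0,0,0.1]],[[0,0,0],[0,0,0.1]],[[0,0,0],[0,0,0.1]],[[0,0,0],[0,0,0.1]],[[0,0,0],[0,0,0.1]]])

```text
t: 5.68
tool_pos: [0.5019, -0.1366, 0.2547]
orientation: [-2.755, -1.508, 0.002]
force: [-2.2, -0.4, 2.0]
opening: 0.0138
gripper_force: 19.9
```

apply_moves(series=[[[0,0,0],[0,0,0.1]],[[0,0,0],[0,0,0.1]],[[0,0,0],[0,0,0.1]],[[0,0,0],[0,0,0.1]],[[0,0,0],[0,0,0.05]],[[0,0,0],[0,0,0.04]],[[0,0,0],[0,0,0]],[[0,0,0],[0,0,0]]])

```text
t: 6.35
tool_pos: [0.5018, -0.1365, 0.2547]
orientation: [-3.036, -0.805, 0.002]
force: [-4.8, 2.5, 5.1]
opening: 0.014
gripper_force: 19.9
```

```bash
python3 - <<'E'
from h import *
togo([.502,-.1366,.254],36.5-97.4)
s=robot.read_state();print(s["wrist_torque"],s["force"])
E
```

```text
t 6.35 pos [ 0.5018 -0.1365  0.2547] q [-0.36  0.04  1.86 -0.    1.24  0.69] shift mm [0.2 0.2 0.7] turn [-0.001  0.001  0.01 ]
[0.34352955 1.08558257 0.00937348] [-4.80510467  2.54701594  5.14283994]
```

apply_moves(series=[[[0,0,0],[0,0,0.03]],[[0,0,0],[0,0,0.03]],[[0,0,0],[0,0,0]],[[0,0,0],[0,0,0]],[[0,0,0],[0,0,0]]])

```text
t: 6.77
tool_pos: [0.5018, -0.1365, 0.2547]
orientation: [-3.058, -0.715, 0.002]
force: [-5.4, 2.2, 5.9]
opening: 0.0142
gripper_force: 20.7
```

```bash
python3 - <<'E'
from h import *
togo([.502,-.1366,.254],36.5-97.4)
s=robot.read_state();print(s["wrist_torque"],s["force"],s["joint_torque"])
E
```

```text
t 6.7667 pos [ 0.5018 -0.1365  0.2547] q [-0.36  0.04  1.86 -0.    1.24  0.75] shift mm [0.2 0.2 0.7] turn [-0.001  0.001 -0.049]
[0.34942256 1.01714862 0.46138384] [-5.43830549  2.15630418  5.86504362] [ -0.76725902 -46.08565807 -46.01918936   0.1848407   -2.10737988
   0.47495993]
```

The wrist torque jumped to 0.46 N m at the expected angle, so the dimmer is at its end stop. Next I'll release the knob and rise.

apply_moves(series=[[[0,0,0],[0,0,0]],[[0,0,0],[0,0,0]],[[0,0,0],[0,0,0]],[[0,0,0],[0,0,0]],[[0,0,0],[0,0,0]],[[0,0,0],[0,0,0]],[[0,0,0],[0,0,0]],[[0,0,0],[0,0,0]]], claw=1)

```text
t: 7.43
tool_pos: [0.5022, -0.1367, 0.2547]
orientation: [3.06, 0.711, 0.0]
force: [-0.0, 0.2, -0.1]
opening: 0.0628
gripper_force: 0.0
```

apply_moves(series=[[[0,0,-15],[0,0,0]],[[0,0,-25],[0,0,0]],[[0,0,-25],[0,0,0]],[[0,0,-25],[0,0,0]],[[0,0,-25],[0,0,0]],[[0,0,-25],[0,0,0]],[[0,0,-25],[0,0,0]],[[0,0,-25],[0,0,0]],[[0,0,-10],[0,0,0]],[[0,0,0],[0,0,-0.1]],[[0,0,0],[0,0,-0.1]],[[0,0,0],[0,0,-0.1]]])

```text
t: 8.43
tool_pos: [0.5022, -0.1367, 0.4542]
orientation: [-2.916, -1.168, 0.0]
force: [0.2, -0.9, -0.1]
opening: 0.0931
gripper_force: 0.0
```

apply_moves(series=[[[0,0,0],[0,0,-0.1]],[[0,0,0],[0,0,-0.1]],[[0,0,0],[0,0,-0.1]],[[0,0,0],[0,0,-0.1]],[[0,0,0],[0,0,-0.1]],[[0,0,0],[0,0,-0.05]],[[0,0,0],[0,0,0]]])

```text
t: 9.02
tool_pos: [0.5021, -0.1366, 0.4538]
orientation: [-2.491, -1.912, 0.001]
force: [-0.4, -0.1, -0.7]
opening: 0.093
gripper_force: 0.0
```

```bash
python3 - <<'E'
from h import *
togo([.5483,.027,.455],-15.9)
p,d=robot.read_camera("side");cv2.imwrite("pics/s1.png",cv2.resize(p[100:270,200:360],None,fx=3.5,fy=3.5,interpolation=2))
E
```

```text
t 9.0167 pos [ 0.5021 -0.1366  0.4538] q [-0.36 -0.1   1.63 -0.    1.61 -0.1 ] shift mm [170.    2.3  -1.2] turn [-0.001 -0.     0.016]
```

View pics/s1.png

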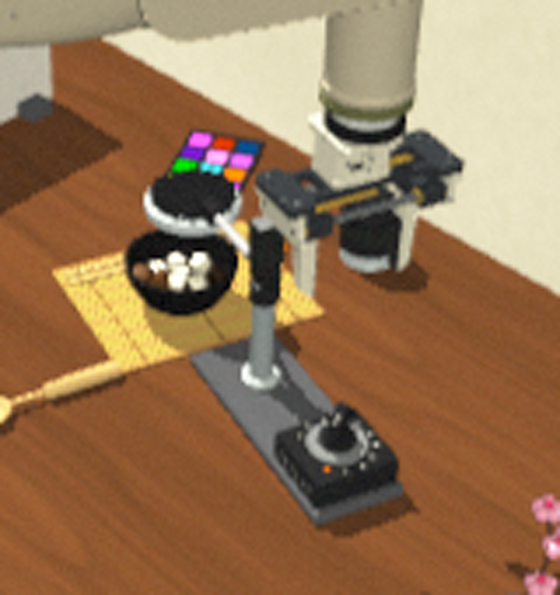

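The view shows the gripper above the knob and clear of the lamp. The pointer can't be made out here, so I'll check it from the top camera after moving over the grip.

apply_moves(series=[[[0,2.3,0],[0,0,0.016]],[[30,0,0],[0,0,0]],[[30,0,0],[0,0,0]],[[30,0,0],[0,0,0]],[[30,0,0],[0,0,0]],[[30,0,0],[0,0,0]],[[20,0,0],[0,0,0]],[[0,0,0],[0,0,0]],[[0,0,0],[0,0,0]]])

```text
t: 9.82
tool_pos: [0.5516, 0.027, 0.4543]
orientation: [-2.509, -1.89, 0.001]
force: [0.1, -0.7, -0.1]
opening: 0.0928
gripper_force: 0.0
```

```bash
python3 - <<'E'
from h import *
togo([.5483,.027,.371],-15.9)
p,d=robot.read_camera("top");P=pts("top",d);X,Y,Z=P[...,0],P[...,1],P[...,2]
k=(np.hypot(X-.502,Y+.1366)<.05)&(Z>.083)&(Z<.105);q=np.c_[X[k],Y[k]].astype(np.float32)
print("bar",k.sum(),q.mean(0),cv2.minAreaRect(q))
hsv=cv2.cvtColor(p,cv2.COLOR_BGR2HSV);w=k&(hsv[...,1]<70)&(hsv[...,2]>150);print("white",X[w].mean(),Y[w].mean(),w.sum())
s,d=robot.read_camera("side")
a=cv2.resize(p[100:220,200:360],None,fx=2.4,fy=2.4,interpolation=2);b=cv2.resize(s[100:220,200:360],None,fx=2.4,fy=2.4,interpolation=2)
cv2.imwrite("pics/c.png",np.hstack([a,b]))
E
```

```text
t 9.8167 pos [0.5516 0.027  0.4543] q [-0.04 -0.01  1.55 -0.    1.61  0.24] shift mm [-0.9 -3.1 83.3] turn [-0.001  0.    -0.002]
bar 61 [ 0.50041044 -0.1365314 ] ((0.5015531182289124, -0.13666796684265137), (0.03933271765708923, 0.013833603821694851), 27.29926109313965)
white 0.49537408042529785 -0.1410573644486815 1
```

View pics/c.png

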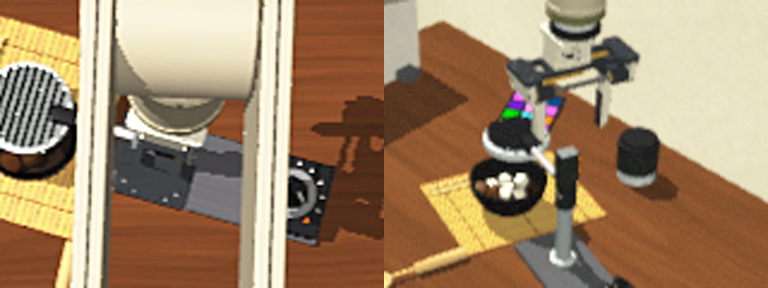

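The bar now lies at 27.3° (pointer about -152.7°), against an expected -150.9° at full, so the dimmer is confirmed. The side view shows the open fingers straddling the grip from above. Descending.

apply_moves(series=[[[-0.9,-3.1,0],[0,0,0]],[[0,0,15],[0,0,0]],[[0,0,15],[0,0,0]],[[0,0,15],[0,0,0]],[[0,0,15],[0,0,0]],[[0,0,13],[0,0,0]],[[0,0,10],[0,0,0]],[[0,0,0],[0,0,0]],[[0,0,0],[0,0,0]]])

```text
t: 10.67
tool_pos: [0.548, 0.0257, 0.3714]
orientation: [-2.51, -1.888, 0.001]
force: [-0.6, 0.7, 0.6]
opening: 0.0929
gripper_force: 0.0
```

apply_moves(series=[[[0,0,0],[0,0,0]],[[0,0,0],[0,0,0]],[[0,0,0],[0,0,0]],[[0,0,0],[0,0,0]],[[0,0,0],[0,0,0]],[[0,0,0],[0,0,0]],[[0,0,0],[0,0,0]],[[0,0,0],[0,0,0]],[[0,0,0],[0,0,0]],[[0,0,0],[0,0,0]],[[0,0,0],[0,0,0]],[[0,0,0],[0,0,0]]], claw=0, newtons=35)

```text
t: 11.67
tool_pos: [0.5482, 0.0261, 0.3718]
orientation: [2.51, 1.89, 0.0]
force: [1.1, -0.2, -0.4]
opening: 0.034
gripper_force: 35.0
```

Opening is 34 mm, so the button is flush. Pulling up.

apply_moves(series=[[[0,0,-3],[0,0,0]],[[0,0,-6],[0,0,0]],[[0,0,-9],[0,0,0]],[[0,0,-9],[0,0,0]],[[0,0,-9],[0,0,0]],[[0,0,-9],[0,0,0]],[[0,0,-9],[0,0,0]],[[0,0,-9],[0,0,0]],[[0,0,-9],[0,0,0]],[[0,0,-9],[0,0,0]],[[0,0,-6],[0,0,0]],[[0,0,-3],[0,0,0]]])

```text
t: 12.67
tool_pos: [0.5482, 0.0261, 0.4623]
orientation: [2.51, 1.89, 0.0]
force: [3.9, -0.1, -6.8]
opening: 0.0339
gripper_force: 35.0
```

apply_moves(series=[[[0,0,-3],[0,0,0]],[[0,0,-3],[0,0,0]],[[0,0,-2],[0,0,0]],[[0,0,-1],[0,0,0]],[[0,0,0],[0,0,0]],[[0,0,0],[0,0,0]],[[0,0,0],[0,0,0]]])

```text
t: 13.25
tool_pos: [0.5481, 0.0261, 0.471]
orientation: [2.51, 1.89, 0.0]
force: [4.4, -0.3, -4.0]
opening: 0.0337
gripper_force: 35.0
```

```bash
python3 - <<'E'
from h import *
togo([.5483,.027,.471],-15.9)
st=robot.read_state();print(st["force"],st["opening"],st["gripper_force"])
s,d=robot.read_camera("side")
cv2.imwrite("pics/d.png",cv2.resize(s[90:270,200:360],None,fx=3.3,fy=3.3,interpolation=2))
E
```

```text
t 13.25 pos [0.5481 0.0261 0.471 ] q [-0.05 -0.03  1.53  0.    1.64  0.23] shift mm [ 0.9 -0.1  0. ] turn [ 0.    -0.    -0.002]
[ 4.35858373 -0.34954349 -4.01512669] 0.033739070500406226 34.99905187636614
```

View pics/d.png

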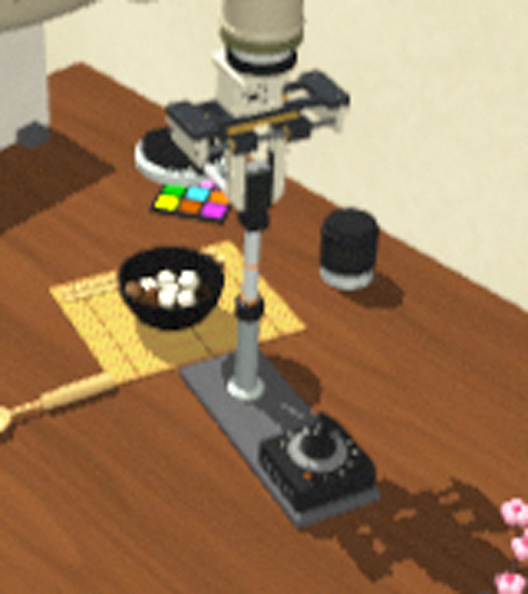

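The mast is up with the bowl clear below, and the first-stop ring is well above the collar. I'll nudge it up to feel the hard stop.

apply_moves(series=[[[0,0,-1],[0,0,0]],[[0,0,-1],[0,0,0]],[[0,0,-0.5],[0,0,0]],[[0,0,0],[0,0,0]],[[0,0,0],[0,0,0]],[[0,0,0],[0,0,0]]])

```text
t: 13.8
tool_pos: [0.5483, 0.0261, 0.4718]
orientation: [-2.509, -1.889, 0.001]
force: [6.6, 0.2, -12.6]
opening: 0.0337
gripper_force: 35.0
```

The downward force rose to 12.6 N and the tool moved only 0.8 mm of the 2.5 mm commanded, so the mast is at its hard stop. Checking for creep, then handing in.

apply_moves(series=[[[0,0,0],[0,0,0]],[[0,0,0],[0,0,0]],[[0,0,0],[0,0,0]],[[0,0,0],[0,0,0]],[[0,0,0],[0,0,0]],[[0,0,0],[0,0,0]]])

```text
t: 14.3
tool_pos: [0.5483, 0.0261, 0.4718]
orientation: [-2.509, -1.889, 0.001]
force: [5.9, -0.3, -12.4]
opening: 0.0338
gripper_force: 35.0
```

```bash
python3 -c "
from plant import robot
s=robot.read_state();print(s['tool_pos'],s['force'],s['opening'],s['gripper_force']);print(robot.close_job())"
```

```text
[0.54831747 0.02609669 0.47179466] [  5.9034684   -0.33979602 -12.39538749] 0.03379887947615702 34.99855790287256
the job is handed in; nothing more can be done
None
```

The job is handed in at about 14.3 s of the 58 s: the dimmer is at its full stop, and the arm is holding the mast at its second stop with the thumb button squeezed flush; the hand-in call gave no verdict.

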